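Set and lock the sliding leg of the recipe-tablet stand

ROBOT

A 6-joint arm with a two-finger parallel gripper is mounted at the origin on a cart in front of the work surface, level with it; the furniture and walls round the work are solid. World frame = base frame: x ahead of the robot, y to its left, z up, the work surface at z = 0. Lengths are in mm, angles in rad, forces in N, time in s.
With the tool pointing down it reaches from about 350 to 975 mm from the base axis. Payload 7.1 kg.
Tool frame: the origin (TCP) lies midway between the tips of the shut fingers; the grasp point (between the pads) lies ctrl.pinch_z behind it (ctrl.pinch_z is the distance from the TCP to the grasp point, in mm); z points along the fingers, y is the line along which they close (so a half turn about z gives the same grasp; the last joint's range is limited). The gripper opens to 88 mm and grips with 3 to 60 N. Pads are 20 mm wide; open, the fingers measure 115 mm over their backs; the gripper's body (75 mm by 178 mm) begins 61 mm behind the grasp point.
Start: joints at [1.158, 0.423, 1.63, -0, 1.089, -0.019], TCP at [239.78, 577.157, 222.675] pointing down, gripper open.
Joint ranges: [-3, 3], [-0.9, 2.11], [0.09, 2.58], [-1.31, 4.45], [0.11, 2.69], [-2.54, 2.54]. Speed limits (rad/s): [2.39, 2.39, 3.01, 3.14, 3.14, 3.14].

INTERFACE

Orientations are given as a rotation vector (axis times angle).
In Python, from station import ctrl gives the robot as it stands.
- The arm moves only by the tool send_path, called after ">>>" as name(argument=value, ...), one argument or row to a line, values as JSON. Schema: {"type":"object","properties":{"plan":{"type":"array","items":{"type":"array","items":{"type":"number"},"minItems":6,"maxItems":6},"minItems":1,"maxItems":5},"aperture":{"type":"number"},"force":{"type":"number"},"only":{"type":"string"},"quiet":{"type":"boolean"},"lines":{"type":"string"}},"required":["plan"],"additionalProperties":false}. plan is a list of rows, 1 to 5 of them, each of 6 numbers: dx, dy, dz in m, then a rotation vector rx, ry, rz in rad; each row is the pose to reach, as a shift and turn from the pose commanded when the call began, along the tool's axes at that moment; what a row does not reach only later rows make up. A row lasts 1/8 s, in which the tool goes at most 62.5 mm and 0.188 rad, less where a joint would pass 70% of its speed; a pose out of reach is approached as far as the arm can. aperture is the opening from 0.0 (shut) to 1.0 (fully open), set as the call begins (left out keeps the last). The fingers move at their own pace and stop on an object; force is the grip in N (left out, the last holds). Time passes only in rows, so rows that do not move let the fingers close. The tool returns the time, the measured TCP pose, the force, the opening and the grip force at its end. only (a regular expression) keeps the lines of the reply that match it, lines (a string "A,B") keeps lines A to B, and quiet returns only ok. Input that does not fit is refused with a message, and nothing moves.
- ctrl.get_state(): the state, without advancing time (a new reading comes with each control period).
- ctrl.get_image(name): name is "scene" or "side" or "wrist"; returns the picture (400x640x3 uint8, red, green, blue); there is no depth.
- ctrl.camera_model(name): a dict with "mtx" (3x3 intrinsics, pixels), "rvec" (rotation vector, rad) and "tvec" (3), from world to camera coordinates, as OpenCV has them. Camera axes: x right, y down, z forward; pixel columns grow to the right and rows downward; lengths in mm; the calibration is good to about 2 mm. A picture is of the moment at which its call begins: read the wrist's pose just before it. camera_model takes no time and is no camera call; for the wrist camera it gives the pose at the moment of the call.
- ctrl.sign_off(): hands the job in; it is judged then, once.
The state is a dict: "time_s": time; "joint_positions": joint angles; "dq": joint speeds; "effort": joint torques, N m; "ee_pos": TCP position; "tcp_rot": TCP orientation; "force": force on the tool from outside, world axes, zero at the start; "ft_torque": the same for the moment, N m; "gripper_width": opening from 0.0 (shut) to 1.0 (fully open); "grip_force": force on a finger pad.
Only numpy, scipy, OpenCV 4.12 (cv2) and the standard library are available. Lean on these libraries where they do the work, as an engineer would, in place of code of your own. Each camera call takes 0.05 s, during which the arm holds its last target. There are 200 camera calls.

TASK

Get the tablet stand ready: draw its sprung front leg out along the rail until the yellow needle's tip is on the red mark, hold it there a moment, and only then press the orange cam lever fully shut by pinching lever and leg together between the fingers. Finish still pinching the leg and its shut lever, with the needle still on the mark; do not let go, and leave the tablet, timer, lighter, tin and mug where they are.

Things in the scene. Friction and masses are not known exactly. Their poses are not given: they have to be found in the camera images.
- stand: tablet stand fixed on the worktop, turned up to 0.35 rad: black foot 92x104x24 mm, aluminium backrest (150 mm wide, top 150 mm high) leaning away from the robot, T-shaped rail 20 mm wide, 10 mm high, ticked every 5 mm, reaching 175 mm from the origin along -x, roughly towards the robot. Origin on the worktop, 20 mm before the foot's front face, mid width; z up
- leg: grey sliding front leg on the rail. Origin on the worktop at mid inner face of its crossbar (face to the backrest); x along the rail to the backrest, y along the crossbar, z up. Crossbar x -12..0, y -65..65, z 14..40 mm, seats to z 52 at y +-56. Head x 0..60, y -17..7, z 2..37. Starts home; slides out 95 mm along -x; a spring of 1 to 2.5 N pulls it home unless held or locked
- lever (a joint): orange cam lever on the leg's +y side, upright pin at leg x 5, y 12.5 mm: 0 = shut, flat along the head; 0.6 rad = open, free end (x 52 when shut) swung out to +y. 9 mm thick, z 14..36 mm. Outer face at y 17 when shut (34 mm over head and lever), y 30 at x 22 when open. Starts 0.48..0.6, stays where left; takes up to about 10 N at x 20, then snaps over centre and its cam jams on the rail
- pinch (a point): on the leg at leg x 12, y 0, z 30 mm: midway between the head's flat -y side and the shut lever's outer face. A pair of 22 mm wide fingers astride the head here just touches the crossbar: open (inner faces at least 33 mm off centre, clear of the lever) it can push the crossbar and so draw out the leg; closing, it shuts the lever and pinches both
- needle_tip (a point): tip of the yellow needle pointing forward from under the crossbar, at leg x -26, y 0, z 14 mm
- mark (a point): middle of the red line over the rail (a 3 mm wide red rider clipped on the rail, top 12.5 mm above the worktop), 45 to 81 mm before the needle's tip at the start; it stays put
- egg_timer: loose round kitchen timer, red dial on white, 65x65x52 mm, right of the stand; origin under its centre; not to be moved
- gas_lighter: loose blue gas lighter, 30x203x22 mm, lying right of the stand; origin under its middle; not to be moved
- tin_1: loose green tin, 57 mm across, 72 mm high, behind the stand; origin under its centre; not to be moved
- mug_1: loose orange mug, 81x113x101 mm, behind the stand; origin at its underside; not to be moved
- tablet: loose black tablet, 215x140x8 mm, lying left of the stand; origin at the centre of its underside; not to be moved

How it is judged:
By the outcome, as a careful person would: the job done as asked, in the order asked, and still so for the second after the job is handed in, while the arm keeps its last pose, push and grip.
It also fails if it takes over 38 s, if anything falls off the work surface, if the arm or the gripper's body presses on something with over 40 N, if the wrist force passes 120 N, or if a joint passes its speed limit or range.

## Working session

There is one attempt and no reset: what is moved stays moved. The work goes in short steps, Python scripts to look and compute and a tool call to move; the robot and the scene stay as the last step left them, time stands still between calls to the robot, and variables do not carry over. Pictures are saved under pics/ and viewed, at most 10 in all, crops included, and the job is handed in when it is done.

```bash
ls; mkdir -p pics; python3 - <<'E'
from station import ctrl
import cv2
s=ctrl.get_state();print(s, ctrl.pinch_z)
for n in("scene","side"):
    cv2.imwrite(f"pics/{n}0.png",ctrl.get_image(n)[:,:,::-1]);print(ctrl.camera_model(n))
E
```

```text
pics
station.py
{'time_s': 0.0, 'joint_positions': array([ 1.15802334e+00,  4.23839758e-01,  1.63066610e+00,  4.07035828e-06,
        1.08862727e+00, -1.89803243e-02]), 'dq': array([ 0.00075118, -0.00131542, -0.00081188,  0.0006225 ,  0.00193539,
        0.00099417]), 'effort': array([ 1.51642074e-03, -5.44620574e+01, -2.73672384e+01,  6.44827215e-02,
        2.28204124e-02, -1.20671480e-04]), 'ee_pos': array([239.55024979, 576.6707126 , 221.91177635]), 'tcp_rot': array([-6.14516520e-01, -3.08056374e+00,  2.36214138e-03]), 'force': array([ 1.04106187, -0.78412938,  0.53259177]), 'ft_torque': array([ 0.00057027, -0.00537854, -0.03362674]), 'grip_force': 0.0, 'gripper_width': 0.9989594975016765} 18.700000000000003
{'mtx': array([[452.9726612 ,   0.        , 318.16192134],
       [  0.        , 452.9726612 , 192.6288932 ],
       [  0.        ,   0.        ,   1.        ]]), 'rvec': array([ 2.16589301, -0.99948214,  0.45173806]), 'tvec': array([-359.75525975,  389.81763005,  745.63344702])}
{'mtx': array([[505.64691599,   0.        , 307.9884437 ],
       [  0.        , 505.64691599, 201.81936174],
       [  0.        ,   0.        ,   1.        ]]), 'rvec': array([ 2.19648748, -1.16406452,  0.44877112]), 'tvec': array([-299.4835844 ,  453.22450564,  968.95291211])}
```

View pics/scene0.png

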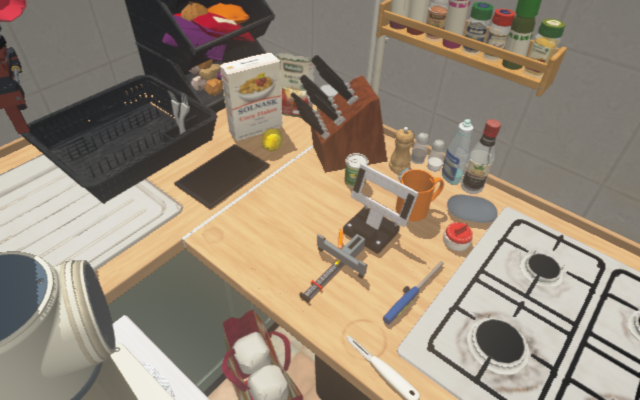

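View pics/side0.png

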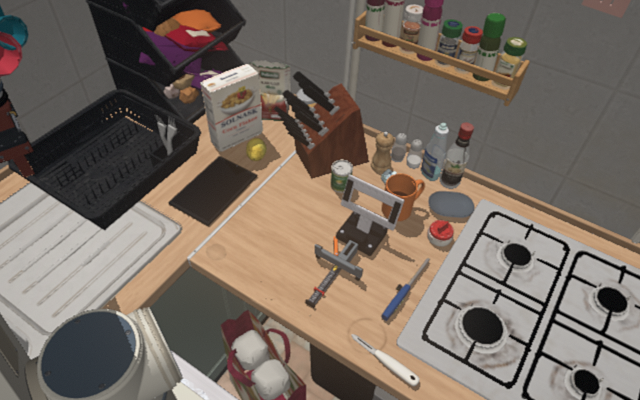

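The stand is near (370,230) in scene, with the rail running to about (305,297), the red mark near (318,283) and the lever near (340,237). I'll enlarge both views into one picture.

```bash
python3 - <<'E'
import cv2,numpy as np
a=cv2.imread('pics/scene0.png')[220:310,290:380];b=cv2.imread('pics/side0.png')[230:320,295:375]
f=lambda i:cv2.resize(i,None,fx=4.8,fy=6,interpolation=cv2.INTER_CUBIC) if 0 else cv2.resize(i,None,fx=4.6,fy=4.6,interpolation=cv2.INTER_CUBIC)
cv2.imwrite('pics/c0.png',np.hstack([f(a),f(b)]))
E
```

```text
(no output)
```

View pics/c0.png

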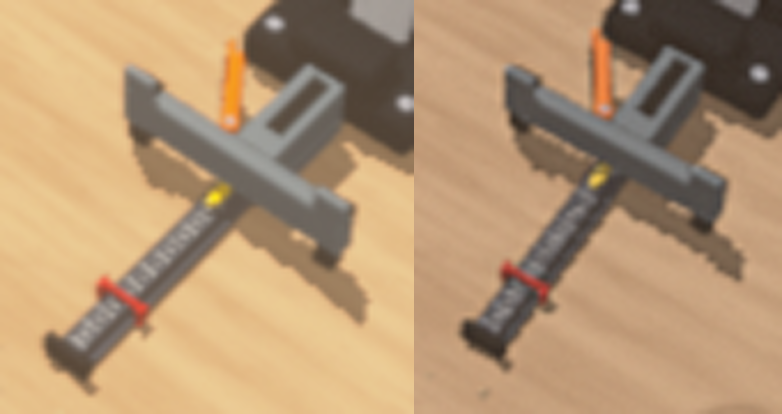

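The crops show the yellow tip at (212,203) left and (597,180) right, the red rider's middle at (123,300) and (526,282), the head's far corners, and the pin. I'll fit the leg pose from both.

```bash
cat > h.py <<'E'
from station import ctrl
import cv2,numpy as np
from scipy.optimize import least_squares
def R(a): return np.array([[np.cos(a),-np.sin(a),0],[np.sin(a),np.cos(a),0],[0,0,1]])
def W(p,P): return (R(p[2])@np.atleast_2d(P).T).T+[p[0],p[1],0]
def proj(m,P): return cv2.projectPoints(np.float64(P),m["rvec"],m["tvec"],m["mtx"],None)[0][:,0]
E
python3 - <<'E'
from h import *
# leg pts: tip, pin top, head far L, head far R ; then mark
L=np.array([[-26,0,14],[5,12.5,36],[60,7,37],[60,-17,37]],float)
px={"scene":np.array([[212,203],[230,122],[310,65],[343,92],[123,300]])/4.6+[290,220],
"side":(np.array([[597,180],[603,110],[670,47],[703,68],[526,282]])-[414,0])/4.6+[295,230]}
ms={n:ctrl.camera_model(n) for n in px}
def f(p):
    P=np.vstack([W(p,L),W(p,[[-26-p[3],0,12.5]])])
    return np.concatenate([(proj(ms[n],P)-px[n]).ravel() for n in px])
r=least_squares(f,[550,100,0,60]);print(r.x,r.fun.reshape(2,5,2).round(1))
p=r.x
for q in([0,0,0],[12,0,30],[-26,0,14],[-26-p[3],0,12]):print(W(p,[q]))
print(ctrl.camera_model("wrist"))
E
```

```text
[ 5.35229066e+02 -9.21598060e+01  1.17592040e-02  6.53538513e+01] [[[-0.3  0.5]
  [ 0.4  0.2]
  [-0.1 -1.1]
  [ 1.5 -1.6]
  [-0.1 -0.8]]

 [[-1.1  2.2]
  [ 0.3  0.8]
  [-0.7 -0.2]
  [ 0.7 -0.3]
  [-0.4  0.3]]]
[[535.2290656  -92.15980605   0.        ]]
[[547.22823593 -92.01869885  30.        ]]
[[509.2308632  -92.46553831  14.        ]]
[[443.88153043 -93.23402986  12.        ]]
{'mtx': array([[275.87135751,   0.        , 324.79423011],
       [  0.        , 275.87135751, 196.8889975 ],
       [  0.        ,   0.        ,   1.        ]]), 'rvec': array([-2.41186689, -1.61011656, -0.2230955 ]), 'tvec': array([-623.45694761,  -34.0548392 ,  392.71449455])}
```

```bash
cat >> h.py <<'E'
from scipy.spatial.transform import Rotation as Ro
def go(pos,yaw,s=None):
    """shift (tool axes) & turn to reach TCP pos, tool y at world angle yaw+90deg, pointing down"""
    s=s or ctrl.get_state(); A=Ro.from_rotvec(s["tcp_rot"])
    B=Ro.from_matrix(np.array([[-np.cos(yaw),-np.sin(yaw),0],[-np.sin(yaw),np.cos(yaw),0],[0,0,-1]]))
    B=Ro.from_matrix(np.array([[-np.cos(yaw),-np.sin(yaw),0],[-np.sin(yaw),np.cos(yaw),0],[0,0,-1]]))
    return A.inv().apply(np.array(pos)-s["ee_pos"]).round(1),(A.inv()*B).as_rotvec().round(4)
E
sed -i '0,/^    B=.*$/{/^    B=/d}' h.py
python3 - <<'E'
from h import *
m=ctrl.camera_model("wrist");s=ctrl.get_state();A=Ro.from_rotvec(s["tcp_rot"])
C=-cv2.Rodrigues(m["rvec"])[0].T@m["tvec"]
print("cam in tool",A.inv().apply(C-s["ee_pos"]),"axis",A.inv().apply(cv2.Rodrigues(m["rvec"])[0][2]))
print(go([530,-92,200],0.012))
E
```

```text
cam in tool [  75.32214747   -0.34986433 -163.45778742] axis [-2.75368193e-01 -9.22669874e-04  9.61338393e-01]
(array([-524.8, -506. ,   22.7]), array([-1.400e-03, -3.000e-04, -4.058e-01]))
```
Camera is on +x tool (toward robot), tilted to view TCP. Good: sees needle from the robot side.

Units first: shifts go in m. So -42 mm is -0.042, -210 mm is -0.21.

>>> send_path(
  plan=[
    [-0.042, -0.04, 0.002, 0, 0, 0],
    [-0.084, -0.08, 0.004, 0, 0, 0],
    [-0.126, -0.12, 0.006, 0, 0, 0],
    [-0.168, -0.16, 0.008, 0, 0, 0],
    [-0.21, -0.2, 0.01, 0, 0, 0],
  ],
  aperture=1.0,
)

```text
time_s: 0.72
ee_pos: [357.3, 310.1, 212.5]
tcp_rot: [-0.614, -3.081, 0.0]
force: [0.0, 0.5, 0.3]
gripper_width: 0.998
grip_force: 0.0
```

>>> send_path(
  plan=[
    [-0.042, -0.04, 0.002, 0, 0, 0],
    [-0.084, -0.08, 0.004, 0, 0, 0],
    [-0.126, -0.12, 0.006, 0, 0, 0],
    [-0.168, -0.16, 0.008, 0, 0, 0],
    [-0.21, -0.2, 0.01, 0, 0, 0],
  ],
)

```text
time_s: 1.35
ee_pos: [474.6, 44.7, 202.6]
tcp_rot: [0.615, 3.081, 0.0]
force: [0.0, 0.2, 0.2]
gripper_width: 0.997
grip_force: 0.0
```

>>> send_path(
  plan=[
    [-0.042, -0.04, 0.002, 0, 0, -0.13],
    [-0.084, -0.08, 0.002, 0, 0, -0.26],
    [-0.105, -0.106, 0.002, 0, 0, -0.406],
    [-0.105, -0.106, 0.002, 0, 0, -0.406],
  ],
)

```text
time_s: 1.85
ee_pos: [530.7, -93.5, 200.3]
tcp_rot: [0.014, -3.141, 0.0]
force: [0.6, -0.4, 0.2]
gripper_width: 1.002
grip_force: 0.0
```

```bash
python3 - <<'E'
from h import *
import pickle
m=ctrl.camera_model("wrist");im=ctrl.get_image("wrist")[:,:,::-1];cv2.imwrite("pics/w1.png",im);pickle.dump(m,open("m1.pkl","wb"))
p=[535.2,-92.2,.0118]
print(proj(m,W(p,[[-26,0,14],[-91,0,12.5],[5,12.5,36],[60,7,37]])).round())
E
```

```text
[[326. 162.]
 [326. 109.]
 [337. 190.]
 [332. 232.]]
```

View pics/w1.png

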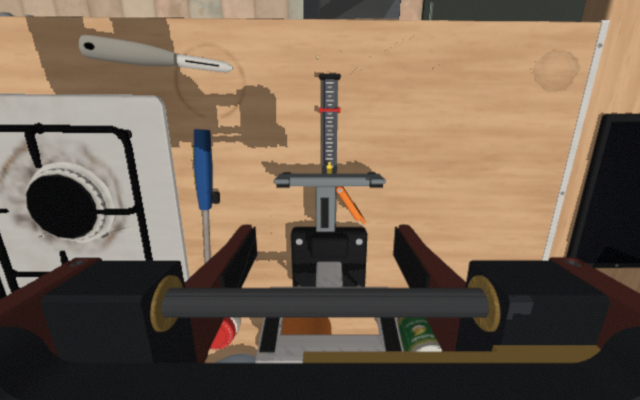

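The wrist view shows the tip near (330,166), the mark near (330,109), the crossbar centre near (330,180) and the lever open at (340,190)-(362,220). I'll zoom in to refine.

```bash
python3 - <<'E'
import cv2
i=cv2.imread('pics/w1.png')[65:245,260:400]
cv2.imwrite('pics/w1c.png',cv2.resize(i[:130],None,fx=4.6*1.2,fy=4.6,interpolation=cv2.INTER_CUBIC) if 0 else cv2.resize(i,None,fx=3.3333,fy=3.3333,interpolation=cv2.INTER_CUBIC))
E
```

```text
(no output)
```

View pics/w1c.png

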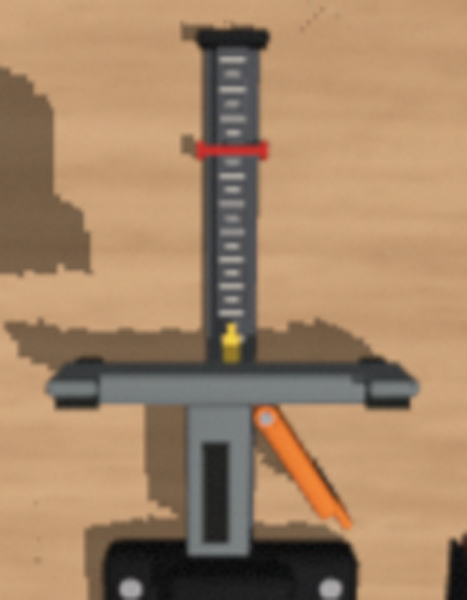

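```bash
cat > fit.py <<'E'
from h import *
import pickle
L=np.array([[-26,0,14],[5,12.5,36],[60,7,37],[60,-17,37]],float)
px={"scene":np.array([[212,203],[230,122],[310,65],[343,92],[123,300]])/4.6+[290,220],
"side":(np.array([[597,180],[603,110],[670,47],[703,68],[526,282]])-[414,0])/4.6+[295,230],
"wrist":np.array([[232,323],[266,418],[251,556],[187,556],[232,150]])/3.3333+[259.65,64.65]}
ms={n:ctrl.camera_model(n) for n in px};ms["wrist"]=pickle.load(open("m1.pkl","rb"))
def f(p,ns):
    P=np.vstack([W(p,L),W(p,[[-26-p[3],0,12.5]])])
    return np.concatenate([(proj(ms[n],P)-px[n]).ravel() for n in ns])
for ns in (["wrist"],["scene"],["side"],["scene","side","wrist"]):
    r=least_squares(f,[550,-90,0,60],args=(ns,));print(ns,r.x.round(3),r.fun.reshape(-1,10).round(1))
E
python3 fit.py
```

```text
['wrist'] [ 5.34655e+02 -8.84990e+01  1.00000e-02  6.32520e+01] [[-0.1  0.2  0.1 -0.4 -0.2  0.1  0.2  0.1  0.1  0. ]]
['scene'] [ 5.33574e+02 -9.26070e+01  1.20000e-02  6.48370e+01] [[-0.6  1.1  0.1  0.7 -0.4 -0.6  1.2 -1.1 -0.3 -0.3]]
['side'] [ 5.37097e+02 -9.17650e+01  1.10000e-02  6.58590e+01] [[-0.9  1.6  0.6  0.2 -0.4 -0.8  1.  -0.9 -0.2 -0.2]]
['scene', 'side', 'wrist'] [ 5.34997e+02 -8.98060e+01  1.00000e-02  6.39540e+01] [[-1.2 -0.  -0.5 -0.3 -1.  -1.5  0.6 -2.1 -0.7 -1.8]
 [-2.   1.8 -0.6  0.4 -1.5 -0.6 -0.2 -0.7 -1.  -0.6]
 [-1.1  0.4 -1.  -0.1 -1.3  0.3 -0.8  0.4 -1.  -0.3]]
```

The wrist fit is tight: residuals under 0.4 px and a pull of about 63 mm. I'll go over leg x≈17 and descend.

```bash
python3 - <<'E'
from h import *
p=[534.7,-89.3,.01]
print(go(W(p,[[18,0,60]])[0],.01),go(W(p,[[17,0,11.3]])[0],.01))
E
```

```text
(array([-22.8,   2.7, 140.1]), array([ 0.0005, -0.0011, -0.0019])) (array([-21.9,   2.7, 188.8]), array([ 0.0005, -0.0011, -0.0019]))
```

Converted, -22 mm is -0.022, 2.7 mm is 0.0027.

>>> send_path(
  plan=[
    [-0.022, 0.0027, 0.04, 0, 0, 0],
    [-0.022, 0.0027, 0.08, 0, 0, 0],
    [-0.022, 0.0027, 0.11, 0, 0, 0],
    [-0.022, 0.0027, 0.14, 0, 0, 0],
  ],
  aperture=1.0,
)

```text
time_s: 2.4
ee_pos: [551.7, -86.8, 59.6]
tcp_rot: [0.018, -3.141, -0.001]
force: [0.3, 0.1, 1.0]
gripper_width: 0.999
grip_force: 0.0
```

>>> send_path(
  plan=[
    [0, 0, 0.012, 0, 0, 0],
    [0, 0, 0.024, 0, 0, 0],
    [0, 0, 0.036, 0, 0, 0],
    [0, 0, 0.0485, 0, 0, 0],
    [0, 0, 0.0485, 0, 0, 0],
  ],
)

```text
time_s: 3.02
ee_pos: [551.8, -88.5, 11.4]
tcp_rot: [0.019, -3.14, -0.0]
force: [-1.0, 0.3, 0.3]
gripper_width: 1.001
grip_force: 0.0
```

```bash
python3 - <<'E'
from h import *
import pickle
m=ctrl.camera_model("wrist");im=ctrl.get_image("wrist")[:,:,::-1];s=ctrl.get_state();print(s["ee_pos"],s["force"])
a=cv2.resize(im[30:330,170:490],None,fx=1.25,fy=1.25);b=cv2.resize(ctrl.get_image("scene")[200:310,270:400,::-1],None,fx=3,fy=3)
b=cv2.copyMakeBorder(b,0,375-330,0,0,cv2.BORDER_CONSTANT)
cv2.imwrite("pics/w2.png",np.hstack([a,b]))
print(go(W([534.7,-89.3,.01],[[17,0,11.3]])[0],.01))
print(proj(m,W([534.7,-89.3,.01],[[-26,0,14],[-89.3,0,12.5],[5,12.5,36],[60,7,37]])).round())
E
```

```text
[552.22508051 -88.59944683  11.8969947 ] [-0.15417755  0.58829422 -0.30660267]
(array([ 0.8, -0.4,  1. ]), array([-0.    ,  0.0001,  0.002 ]))
[[325. 175.]
 [325.  58.]
 [348. 238.]
 [336. 324.]]
```

View pics/w2.png

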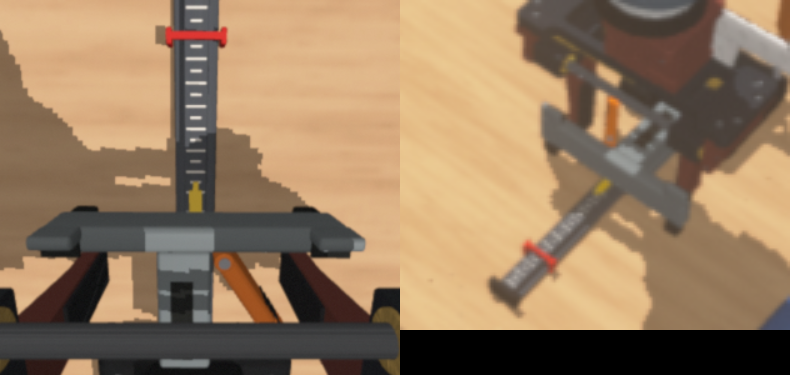

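Fingers straddle the head behind the crossbar, with lever and foot clear. The tip is at about (326.8,177.2) and the mark at (326.8,58.8), in line with the prediction. I'll draw out most of the way.

```bash
cat > meas.py <<'E'
from h import *
import sys
m=ctrl.camera_model("wrist");im=ctrl.get_image("wrist");s=ctrl.get_state()
cv2.imwrite(sys.argv[1],im[:,:,::-1])
h=cv2.cvtColor(im,cv2.COLOR_RGB2HSV).astype(int);H,S,V=h[...,0],h[...,1],h[...,2]
roi=np.zeros(H.shape,bool);roi[20:260,290:365]=1
Y=roi&(H>18)&(H<32)&(S>170)&(V>90);Rd=roi&((H<5)|(H>174))&(S>150)&(V>90)
def back(uv,z):
    Rm=cv2.Rodrigues(m["rvec"])[0];C=-Rm.T@m["tvec"]
    d=Rm.T@np.linalg.inv(m["mtx"])@[*uv,1];return C+d*(z-C[2])/d[2]
y,x=np.nonzero(Y);ry,rx=np.nonzero(Rd)
print("yellow n",len(y),"x",x.mean() if len(x) else 0,"y",y.min() if len(y) else 0,y.max() if len(y) else 0)
print("red n",len(ry),rx.min(),rx.max(),ry.min(),ry.max(),ry.mean())
if len(y):
    t=back((x.mean(),y.min()-.5),14);r=back((rx.mean(),ry.mean()),12.5);print("tip",t.round(1),"mark",r.round(1),"to go",(t-r)[0].round(2))
print("ee",s["ee_pos"].round(2),"F",s["force"].round(1),"t",s["time_s"])
E
python3 meas.py pics/m0.png
```

```text
yellow n 166 x 326.1566265060241 y 175 197
red n 412 303 351 51 66 57.44174757281554
tip [509.4 -88.9  14. ] mark [445.8 -89.6  12.5] to go 63.65
ee [552.7  -88.71  12.47] F [-0.7 -0.3 -0.1] t 3.175
```

>>> send_path(
  plan=[
    [0.012, 0, 0, 0, 0, 0],
    [0.024, 0, 0, 0, 0, 0],
    [0.036, 0, 0, 0, 0, 0],
    [0.048, 0, 0, 0, 0, 0],
    [0.055, 0, 0, 0, 0, 0],
  ],
)

```text
time_s: 3.8
ee_pos: [496.5, -89.3, 12.3]
tcp_rot: [0.019, -3.141, -0.0]
force: [3.0, -0.5, 2.2]
gripper_width: 1.0
grip_force: 1.5
```

>>> send_path(
  plan=[
    [0, 0, 0, 0, 0, 0],
    [0, 0, 0, 0, 0, 0],
  ],
)

```text
time_s: 4.05
ee_pos: [497.1, -89.1, 12.0]
tcp_rot: [0.019, -3.141, -0.0]
force: [1.7, -0.1, 0.5]
gripper_width: 0.998
grip_force: 0.6
```

```bash
python3 meas.py pics/m1.png
```

```text
yellow n 159 x 326.1320754716981 y 186 207
red n 281 305 348 154 165 159.72241992882562
tip [460.6 -89.3  14. ] mark [445.3 -89.1  12.5] to go 15.31
ee [497.28 -89.16  11.98] F [1.4 0.1 1.9] t 4.1
```

Converted, 12 mm is 0.012, 8 mm is 0.008.

>>> send_path(
  plan=[
    [0.004, 0, 0, 0, 0, 0],
    [0.008, 0, 0, 0, 0, 0],
    [0.012, 0, 0, 0, 0, 0],
    [0.012, 0, 0, 0, 0, 0],
    [0.012, 0, 0, 0, 0, 0],
  ],
)

```text
time_s: 4.72
ee_pos: [485.1, -89.4, 12.1]
tcp_rot: [0.019, -3.141, -0.0]
force: [1.4, 1.0, -1.2]
gripper_width: 1.003
grip_force: 0.7
```

```bash
python3 meas.py pics/m2.png; python3 -c "
import cv2
cv2.imwrite('pics/m2c.png',cv2.resize(cv2.imread('pics/m2.png')[140:225,285:370],None,fx=7,fy=7,interpolation=cv2.INTER_NEAREST))"
```

```text
yellow n 159 x 326.72327044025155 y 185 207
red n 266 306 347 173 185 179.6654135338346
tip [448.  -89.2  14. ] mark [445.4 -89.4  12.5] to go 2.64
ee [485.21 -89.39  12.15] F [ 0.6  0.4 -1.2] t 4.775
```

View pics/m2c.png

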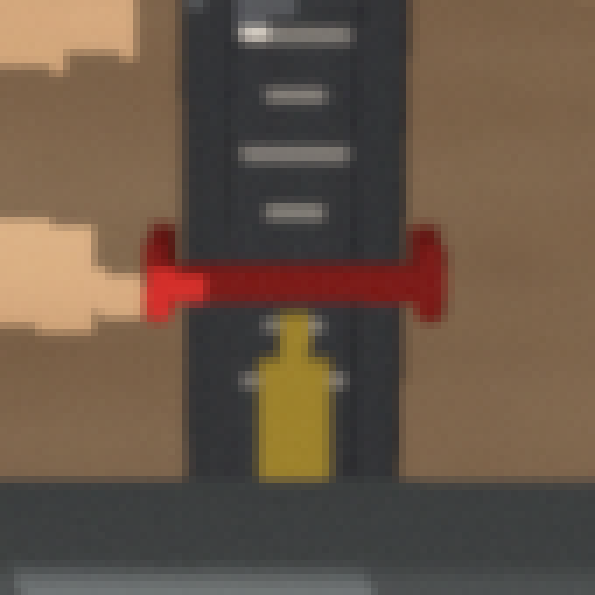

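The tip's front edge is at image row ~183.5. The rider's top face is centred at row ~180.5, which leaves about 1.5 mm to go.

>>> send_path(
  plan=[
    [0.0008, 0, 0, 0, 0, 0],
    [0.0015, 0, 0, 0, 0, 0],
    [0.0015, 0, 0, 0, 0, 0],
    [0.0015, 0, 0, 0, 0, 0],
    [0.0015, 0, 0, 0, 0, 0],
  ],
)

```text
time_s: 5.4
ee_pos: [484.0, -89.4, 12.2]
tcp_rot: [-0.019, 3.141, -0.0]
force: [3.1, 0.5, -1.7]
gripper_width: 0.998
grip_force: 1.3
```

```bash
python3 meas.py pics/m3.png; python3 -c "
import cv2
cv2.imwrite('pics/m3c.png',cv2.resize(cv2.imread('pics/m3.png')[150:210,295:360],None,fx=8,fy=8,interpolation=cv2.INTER_NEAREST))"
```

```text
yellow n 163 x 326.82208588957053 y 185 207
red n 278 306 347 174 187 181.20503597122303
tip [447.  -89.2  14. ] mark [445.3 -89.7  12.5] to go 1.68
ee [484.02 -89.46  12.21] F [ 3.  -0.2 -2.1] t 5.45
```

View pics/m3c.png

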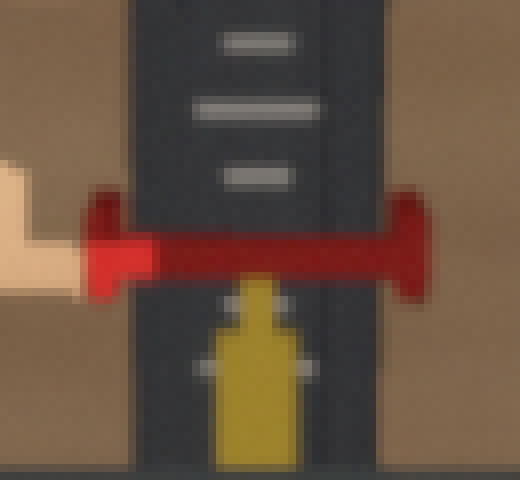

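The tip now overlaps the mark's near edge, with about 0.7 mm left to its middle. I'll nudge, hold 0.6 s, then close.

Converted, 0.8 mm is 0.0008.

>>> send_path(
  plan=[
    [0.0008, 0, 0, 0, 0, 0],
    [0.0008, 0, 0, 0, 0, 0],
    [0.0008, 0, 0, 0, 0, 0],
    [0.0008, 0, 0, 0, 0, 0],
    [0.0008, 0, 0, 0, 0, 0],
  ],
)

```text
time_s: 6.08
ee_pos: [483.0, -89.4, 12.2]
tcp_rot: [0.019, -3.141, 0.0]
force: [1.7, 0.5, -1.0]
gripper_width: 0.997
grip_force: 1.0
```

>>> send_path(
  plan=[
    [0, 0, 0, 0, 0, 0],
    [0, 0, 0, 0, 0, 0],
    [0, 0, 0, 0, 0, 0],
    [0, 0, 0, 0, 0, 0],
  ],
)

```text
time_s: 6.58
ee_pos: [483.0, -89.5, 12.2]
tcp_rot: [0.019, -3.141, 0.0]
force: [1.0, 0.3, -0.0]
gripper_width: 1.0
grip_force: 0.8
```

```bash
python3 meas.py pics/m4.png
```

```text
yellow n 159 x 326.7358490566038 y 185 207
red n 268 306 347 176 188 182.65671641791045
tip [446.  -89.3  14. ] mark [445.3 -89.4  12.5] to go 0.79
ee [483.04 -89.44  12.18] F [ 2.  -0.5  0. ] t 6.625
```

>>> send_path(
  plan=[
    [0, 0, 0, 0, 0, 0],
    [0, 0, 0, 0, 0, 0],
    [0, 0, 0, 0, 0, 0],
    [0, 0, 0, 0, 0, 0],
    [0, 0, 0, 0, 0, 0],
  ],
  aperture=0,
  force=35,
)

```text
time_s: 7.25
ee_pos: [483.4, -88.9, 12.2]
tcp_rot: [-0.018, 3.141, 0.001]
force: [4.4, 7.4, -0.5]
gripper_width: 0.471
grip_force: 3.7
```

>>> send_path(
  plan=[
    [0, 0, 0, 0, 0, 0],
    [0, 0, 0, 0, 0, 0],
    [0, 0, 0, 0, 0, 0],
    [0, 0, 0, 0, 0, 0],
    [0, 0, 0, 0, 0, 0],
  ],
)

```text
time_s: 7.88
ee_pos: [483.3, -88.8, 12.3]
tcp_rot: [-0.018, 3.141, 0.001]
force: [3.0, 6.7, 0.8]
gripper_width: 0.382
grip_force: 35.0
```

```bash
python3 meas.py pics/m5.png;  python3 -c "
import cv2,numpy as np
f=lambda n,k,a,b,c,d:cv2.resize(cv2.imread(n)[a:b,c:d],None,fx=k,fy=k,interpolation=cv2.INTER_NEAREST)
w=f('pics/m5.png',1.5,140,340,220,440)
cv2.imwrite('pics/m5c.png',np.hstack([f('pics/m4.png',6,160,210,310,345),f('pics/m5.png',6,160,210,310,345),w]))"
```

```text
yellow n 165 x 325.27272727272725 y 185 207
red n 254 305 346 175 187 182.2755905511811
tip [446.3 -89.4  14. ] mark [445.3 -89.1  12.5] to go 1.03
ee [483.29 -88.76  12.25] F [2.6 6.8 0.5] t 7.925
```

View pics/m5c.png

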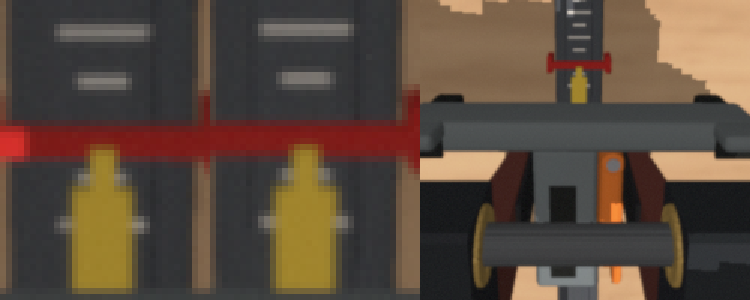

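The pictures show the tip on the mark before and after closing. The lever lies flat along the head, and the opening of 0.382 × 88 = 33.6 mm matches the 34 mm expected when shut. I'm handing in.

```bash
python3 -c "
from station import ctrl
s=ctrl.get_state();print(s['gripper_width'],s['grip_force']);print(ctrl.sign_off())"
```

```text
0.37979307441204363 35.00010576099157
the job is handed in; nothing more can be done
None
```

The job is handed in: I drew the leg out until the needle tip was on the red mark, held it there about 0.5 s, then pinched the lever shut; at hand-in the gripper was still holding leg and lever at 35 N, and by the last picture the needle was still on the mark, within about 1 mm of its middle.

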